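# Seat a tea caddy's double lid and lift off the outer lid to show the fit

### The arm

A 7-joint arm with a two-finger parallel gripper is mounted at the origin on the work surface. World frame = base frame: x ahead of the robot, y to its left, z up, the work surface at z = 0. Lengths are in m, angles in degrees, forces in N, time in s.
With the tool pointing down it reaches from about 0.425 to 0.875 m from the base axis. Payload 8.4 kg.
Tool frame: the origin (TCP) lies at the very end of the fingers, on their centre line; the grasp point (between the pads) lies 19 mm behind it (bot.pinch_z is the distance from the TCP to the grasp point, in m); z points along the fingers, y is the line along which they close (so a half turn about z gives the same grasp; the last joint's range is limited). The gripper opens to 85 mm and grips with 20 to 120 N. Pads are 22 mm wide; open, the fingers measure 114 mm over their backs; the gripper's body (76 mm by 85 mm) begins 54 mm behind the grasp point. The pads swing forward as they close: fully open they stand 13 mm farther back than shut.
Start: joints at [66.91, 19.091, 2.286, 83.961, -0.768, 76.965, -3.352], TCP at [0.194, -0.62, 0.231] pointing down, gripper open.
Joint ranges: [-147.57, 147.57], [-21.85, 119.76], [-74.77, 79.35], [14.55, 137.4], [-85.83, 265.84], [4.83, 119.75], [-152.11, 152.11]. Speed limits (degrees/s): [127.2, 127.2, 159.86, 159.86, 180, 180, 180].

### API

Orientations are given as [roll, pitch, yaw] about the fixed x, y, z axes, in that order (R = Rz(yaw) Ry(pitch) Rx(roll)).
In Python, from cell import read_state, cams, bot gives the robot as it stands.
- The arm moves only by the tool send_rows, never from a script. Its argument "series" is a list of rows, each an object with "travel": the shift along the tool's x, y, z in mm, a list of three; "spin": the turn about the tool's z in degrees. A call has 1 to 12 rows; each row shifts and turns the commanded pose from where the row before left it, along the tool's axes as they then stand; what a row does not reach is not made up. A row lasts 1/12 s, in which the tool goes at most 41.7 mm and 7.16 degrees, less where a joint would pass 70% of its speed; a pose out of reach is approached as far as the arm can. A call with a gripper value outside its range is refused whole. "claw" is the opening, from -1 (shut) to 1 (fully open), so that 0 is half open, set as the call begins (left out, the last holds). The fingers move at their own pace and stop on an object; the grip force is fixed at half the most. Time passes only in rows, so rows that do not move let the fingers close. It gives the time, the measured TCP pose, the force, the opening and the grip force at its end, in the units of the state.
- read_state(): the state, without advancing time (a new reading comes with each control period).
- cams.snapshot(name): name is "side" or "top" or "wrist"; returns a dict with "frame" (420x560x3 uint8, blue, green, red), "fx", "fy", "cx", "cy" (pixels), "origin" and "rotation" of the camera in the world. Camera axes: x right, y up, looking along -z (the intrinsics and any distortion apply to the point x, -y, -z); pixel columns grow to the right and rows downward; lengths in m; the calibration is good to about 2 mm. The wrist camera is an equidistant fisheye: a pixel r from the principal point sees the ray r / f radians off the axis. A picture is of the moment at which its call begins. There is no depth.
- bot.close_job(): hands the job in; it is judged then, once.
The state is a dict: "time_s": time; "qpos": joint angles; "dq": joint speeds; "joint_torque": joint torques, N m; "tool_pos": TCP position; "ee_rot": TCP orientation; "force": force on the tool from outside, world axes, zero at the start; "moment": the same for the moment, N m; "width": finger opening in m; "grip_force": force on a finger pad.
Only numpy, scipy, OpenCV 4.12 (cv2) and the standard library are available. Lean on these libraries where they do the work, as an engineer would, in place of code of your own. Each camera call takes 0.05 s, during which the arm holds its last target. There are 200 camera calls.

### The job

Draw the ware board out of the rack until the tea caddy's nested pair of lids stands clear of the shelf above, then pick up both lids together, gripping the inner one by its brim, lower them gently into the jar's mouth until the inner lid is fully home, and let go. Then lift the outer lid alone, level, and hold it about a hand's breadth straight above the jar, leaving the inner lid seated and undisturbed so that I can check its fit: the job finishes with you still holding the outer lid there. Keep the lids nested until they are home, and leave the jar and the other things on the bench where they stand.

Things in the scene. Friction and masses are not known exactly. Their poses are not given: they have to be found in the camera images.
- rack: Fixed plywood ware rack, to the robot's left: four posts with side rails, outer faces 180 mm apart, and a top shelf 260 deep x 196 wide, underside 140 and top 155 above the bench; cups upside down on it reach 195. Origin: centre of its underside. Its own -x points out of its open front (roughly world -y); the shelf's front edge is at its x = -130 mm.
- ware_board (a joint): How far (m) the wooden ware board is drawn out of the rack, along the rack's -x: starts at 0 to 0.015, stops at 0.15, drags lightly (1.5 N), stays where left. Board 138 mm wide, 18 thick, its top 50 above the bench; it carries the lids.
- batten_top (a point): Centre of the top edge of the batten across the board's front end, 78 mm above the bench: the board's pull, 16 thick along the drawing direction, 110 wide, standing 28 up from the board. At joint value 0 it is 75 in front of the shelf's edge.
- inner_lid: Inner lid of a tea caddy, unglazed buff stoneware, about 100 g, round. From below: plug 42 mm across (36 at its foot), 18 high; brim 62 across, from 18 to 26 high; boss 42 across, up to 33. Origin: centre of the plug's foot, z up. Starts on its plug on the board, under the shelf, the outer lid nested on it; held by the brim it carries the outer lid along.
- brim_under (a point): Centre of the underside of the inner lid's brim, 18 mm above that lid's origin; rests on the jar's rim when the lid is home.
- outer_lid: Outer lid, same stoneware, about 70 g, round, 57 mm across, 36 high: hollow skirt (47 inside, 9 deep) that stands on the inner lid's brim, loose round its boss; dome up to 17; knob 20 across from 17 to 36. Origin: centre of the skirt's lower edge, z up; nested, it is 26 above the inner lid's origin.
- jar: Tea caddy jar, same stoneware, loose, open, about 0.45 kg, 105 mm high: belly 92 across, shoulder at 76, above it a neck 56 to 58 across, mouth 47 inside. Origin: centre of its foot, z up. Stands on a low banding wheel (turntable 164 across, top 45 above the bench, free to turn) to the robot's right.
- jar_mouth (a point): Centre of the jar's mouth, level with its rim, 105 mm above the jar's foot.
- mug: White mug, 80 mm across and 75 high, a bystander. Origin: centre of its foot.
- bud_vase: Celadon bud vase, 76 mm across and 108 high, a bystander. Origin: centre of its foot.
- mould_half: Open plaster mould half, 100 x 120 x 45 mm, a bystander. Origin: centre of its underside.

How it is judged:
By the outcome, as a careful person would: the job done as asked, in the order asked, and still so for the second after the job is handed in, while the arm keeps its last pose, push and grip.
It also fails if it takes over 64 s, if anything falls off the work surface, if the arm or the gripper's body presses on something with over 40 N, if the wrist force passes 120 N, or if a joint passes its speed limit or range.

## Working session

There is one attempt and no reset: what is moved stays moved. The work goes in short steps, Python scripts to look and compute and a tool call to move; the robot and the scene stay as the last step left them, time stands still between calls to the robot, and variables do not carry over. Pictures are saved under pics/ and viewed, at most 10 in all, crops included, and the job is handed in when it is done.

Besides the shell and the picture viewer there is one more tool, called after "Call:" as name(argument=value, ...) on one line, values as JSON. send_rows: Moves the arm, as the interface text tells. Its arguments: {"type":"object","properties":{"series":{"type":"array"},"claw":{"type":"number"}},"required":["series"]}

```bash
mkdir -p pics; ls
python3 - <<'E'
from cell import read_state,cams,bot
import cv2,numpy as np
s=read_state();print({k:np.round(v,3).tolist() for k,v in s.items()},bot.pinch_z)
for n in ("side","top"):
    d=cams.snapshot(n);cv2.imwrite(f"pics/{n}0.png",d["frame"])
    print(n,{k:np.round(v,4).tolist() for k,v in d.items() if k!="frame"})
a=cv2.imread("pics/side0.png");b=cv2.imread("pics/top0.png")
E
```

```text
pics
{'time_s': 0.0, 'qpos': [66.909, 19.131, 2.284, 84.01, -0.768, 76.964, -3.352], 'dq': [-0.087, -0.101, 0.024, 0.057, -0.027, 0.043, 0.012], 'joint_torque': [0.001, -65.854, 1.366, -40.556, 0.017, 0.013, -0.0], 'tool_pos': [0.194, -0.62, 0.23], 'ee_rot': [-179.909, 0.006, 17.407], 'force': [0.949, -0.188, 0.399], 'moment': [-0.004, 0.024, 0.044], 'grip_force': 0.0, 'width': 0.085} 0.0187
side {'fx': 385.3155, 'fy': 385.3155, 'cx': 275.2224, 'cy': 215.9553, 'origin': [0.467, -0.6307, 0.8823], 'rotation': [38.3839, 0.0949, -8.3736]}
top {'fx': 405.9915, 'fy': 405.9915, 'cx': 285.5116, 'cy': 205.4989, 'origin': [0.3951, -0.0085, 1.1679], 'rotation': [8.2242, -0.4861, -90.6069]}
```

View pics/side0.png

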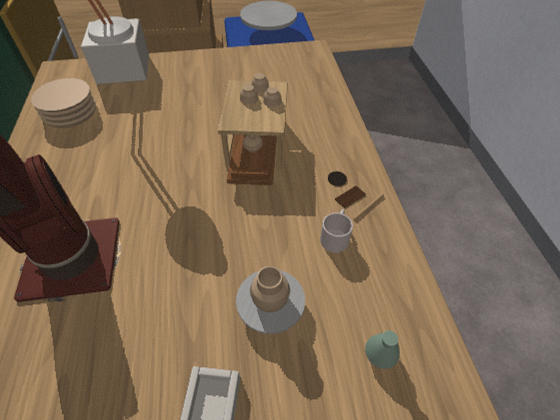

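View pics/top0.png

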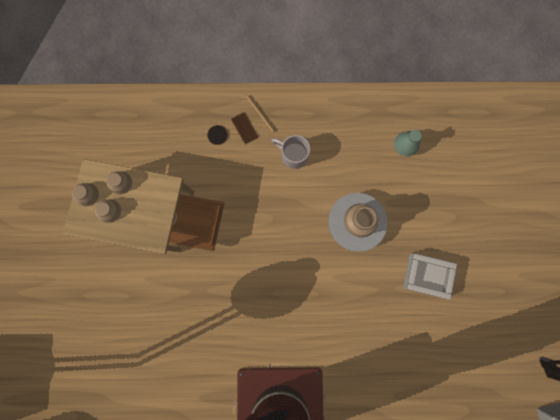

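The side view shows the rack around (255,130), the board's front near (252,172), lids near (253,140), the jar's mouth at (270,275) and the mug at (337,232). In the top view the batten is near (212,222), the jar mouth near (367,217) and the mug at (295,150).

```bash
cat > h.py <<'E'
import numpy as np,cv2
from scipy.spatial.transform import Rotation as R
from cell import read_state,cams,bot
def ray(d,p):
    x,y=(p[0]-d["cx"])/d["fx"],(p[1]-d["cy"])/d["fy"]
    if d.get("fish"):
        r=np.hypot(x,y); s=np.sin(r)/max(r,1e-9); v=np.array([x*s,-y*s,-np.cos(r)])
    else: v=np.array([x,-y,-1.])
    v=R.from_euler("xyz",d["rotation"],degrees=True).apply(v) if np.ndim(d["rotation"])==1 else np.array(d["rotation"])@v
    return np.array(d["origin"]),v/np.linalg.norm(v)
def plane(d,p,z):
    o,v=ray(d,p); return o+v*(z-o[2])/v[2]
def tri(d1,p1,d2,p2):
    o1,v1=ray(d1,p1);o2,v2=ray(d2,p2)
    t=np.linalg.lstsq(np.c_[v1,-v2],o2-o1,rcond=None)[0]
    a,b=o1+t[0]*v1,o2+t[1]*v2
    return (a+b)/2,np.linalg.norm(a-b)
def proj(d,P):
    c=R.from_euler("xyz",d["rotation"],degrees=True).inv().apply(np.array(P)-d["origin"])
    x,y,z=c[0],-c[1],-c[2]
    if d.get("fish"):
        th=np.arctan2(np.hypot(x,y),z); k=th/max(np.hypot(x,y),1e-9); return np.array([d["cx"]+d["fx"]*x*k,d["cy"]+d["fy"]*y*k])
    return np.array([d["cx"]+d["fx"]*x/z,d["cy"]+d["fy"]*y/z])
def snap(n,f=None):
    d=cams.snapshot(n); d["fish"]=n=="wrist"
    if f: cv2.imwrite(f"pics/{f}.png",d["frame"])
    return d
E
python3 - <<'E'
import cv2,numpy as np
a=cv2.imread("pics/side0.png");b=cv2.imread("pics/top0.png")
def c(i,x,y,w=100,h=75,k=4): return cv2.resize(i[y:y+h,x:x+w],None,fx=k,fy=k,interpolation=cv2.INTER_CUBIC)
cv2.imwrite("pics/c1.png",np.vstack([np.hstack([c(a,205,115),c(a,225,255)]),np.hstack([c(b,145,185),c(b,315,185)])]))
E
```

```text
(no output)
```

View pics/c1.png

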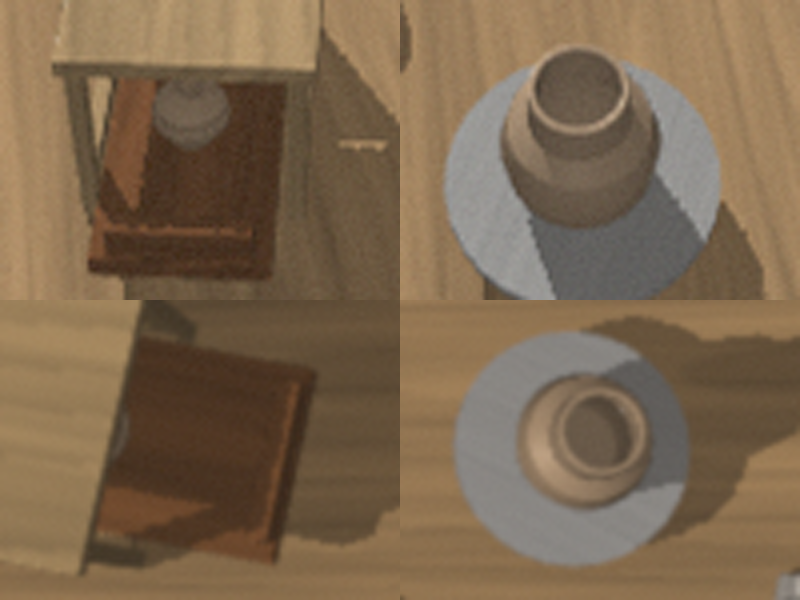

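The crops show the batten's lit top strip at side (231–268,173) and top (218,206)–(211,245). The jar's rim centre is at side (270,277) and top (364.5,218). The lids are at side (252,142), just under the shelf's edge.

Run:
```python
from h import *
S=snap("side");T=snap("top")
q=np.round
print("mouth",tri(S,(270,277.2),T,(364.5,217.9)))
r,l=tri(S,(268,173),T,(218,205.75)),tri(S,(231.2,173),T,(211.3,245))
print("batten ends",r,l)
# at z=.078
for z in (.078,): print([q(plane(T,p,z),4) for p in ((218,205.75),(211.3,245))],[q(plane(S,p,z),4) for p in ((268,173),(231.2,173))])
# shelf front edge corners top (z .155): top tile (142,300..),(82,575)
print("shelf corners",[q(plane(S,p,.155),4) for p in ((205+55/4,115+65/4),(205+318/4,115+70/4))],[q(plane(T,p,.155),4) for p in ((145+82/4,185+273/4),(182,178))])
print("lid knob-ish",q(plane(S,(205+190/4,115+90/4),.09),4), q(plane(S,(205+192/4,115+148/4),.05),4))
print("mug,vase",q(plane(T,(295,150),.075),3),q(plane(T,(415,135),.108),3))
```

```text
mouth (array([ 0.51208147, -0.21883908,  0.14471334]), np.float64(0.0057476008394927655))
batten ends (array([0.55770621, 0.16427792, 0.07428235]), np.float64(0.007153261716467908)) (array([0.45123287, 0.18098718, 0.0736833 ]), np.float64(0.006468150917453434))
[array([0.5536, 0.1635, 0.078 ]), array([0.4478, 0.18  , 0.078 ])] [array([0.5609, 0.1613, 0.078 ]), array([0.4545, 0.1771, 0.078 ])]
shelf corners [array([0.4326, 0.2755, 0.155 ]), array([0.6214, 0.2416, 0.155 ])] [array([0.4249, 0.2794, 0.155 ]), array([0.6144, 0.2436, 0.155 ])]
lid knob-ish [0.5323 0.3106 0.09  ] [0.5296 0.2883 0.05  ]
mug,vase [ 0.708 -0.047  0.075] [ 0.738 -0.372  0.108]
```

Call:
send_rows(series=[{"travel": [0, 0, -20], "spin": 5}, {"travel": [0, 0, -20], "spin": 6}, {"travel": [0, 0, -20], "spin": 6}, {"travel": [0, 0, -20], "spin": 6}, {"travel": [0, 0, 0], "spin": 4.4}], claw=1)

```text
time_s: 0.62
tool_pos: [0.1948, -0.6214, 0.3158]
ee_rot: [179.7, -0.2, -10.3]
force: [-0.5, -1.1, 0.8]
width: 0.0852
grip_force: 0.0
```

Call:
send_rows(series=[{"travel": [10, -18, 0], "spin": 0}, {"travel": [20, -36, 0], "spin": 0}, {"travel": [20, -36, 0], "spin": 0}, {"travel": [20, -36, 0], "spin": 0}, {"travel": [20, -36, 0], "spin": 0}, {"travel": [20, -36, 0], "spin": 0}, {"travel": [20, -36, 0], "spin": 0}, {"travel": [20, -36, 0], "spin": 0}, {"travel": [20, -36, 0], "spin": 0}, {"travel": [20, -36, 0], "spin": 0}, {"travel": [20, -36, 0], "spin": 0}, {"travel": [20, -36, 0], "spin": 0}])

```text
time_s: 1.62
tool_pos: [0.4936, -0.2506, 0.3115]
ee_rot: [180.0, -0.0, -10.0]
force: [1.1, -0.5, -0.4]
width: 0.0855
grip_force: 0.0
```

Call:
send_rows(series=[{"travel": [20, -36, 0], "spin": 0}, {"travel": [0, 0, 0], "spin": 0}, {"travel": [0, 0, 0], "spin": 0}])

```text
time_s: 1.87
tool_pos: [0.52, -0.2176, 0.311]
ee_rot: [-179.9, 0.0, -9.7]
force: [0.2, -1.4, 0.7]
width: 0.0853
grip_force: 0.0
```

Run:
```python
from h import *
s=read_state();print(s["time_s"],s["tool_pos"],s["ee_rot"],s["force"])
W=snap("wrist","w1");print({k:np.round(v,4).tolist() for k,v in W.items() if k not in("frame","fish")})
print(proj(W,(.512,-.219,.150)),proj(W,s["tool_pos"]))
```

```text
1.8667 [ 0.52003836 -0.21763329  0.31096596] [-1.79949546e+02  2.50156624e-02 -9.68408232e+00] [ 0.21669562 -1.38768915  0.7127071 ]
{'fx': 325.1923, 'fy': 325.1923, 'cx': 276.7895, 'cy': 206.9216, 'origin': [0.6017, -0.2303, 0.4522], 'rotation': [-18.7975, 0.0271, -99.6559]}
[280.90866245 194.64970693] [279.23570389 272.32281157]
```

View pics/w1.png

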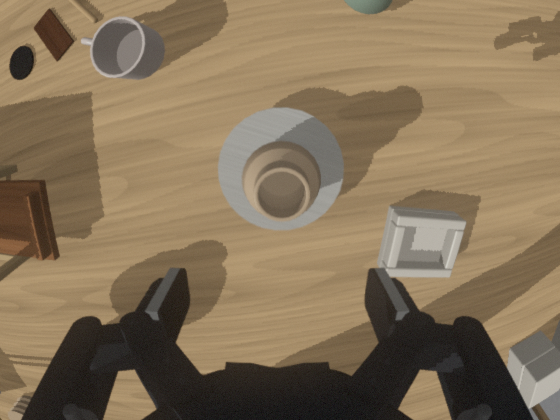

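The wrist view shows the jar's mouth at about (283,193), within 2 px of the prediction, with the batten at the left near (45,225).

Call:
send_rows(series=[{"travel": [-4, -18, 5], "spin": 0}, {"travel": [-7.5, -35, 5], "spin": 0}, {"travel": [-7.5, -35, 5], "spin": 0}, {"travel": [-7.5, -35, 5], "spin": 0}, {"travel": [-7.5, -35, 5], "spin": 0}, {"travel": [-7.5, -35, 5], "spin": 0}, {"travel": [-7.5, -35, 5], "spin": 0}, {"travel": [-7.5, -35, 5], "spin": 0}, {"travel": [-7.5, -35, 5], "spin": 0}, {"travel": [-7.5, -35, 5], "spin": 0}, {"travel": [-7.5, -35, 5], "spin": 0}, {"travel": [-4, -15, 5], "spin": 0}])

```text
time_s: 2.92
tool_pos: [0.5028, 0.1744, 0.2514]
ee_rot: [-179.9, -0.0, -9.9]
force: [0.1, -0.3, -0.1]
width: 0.0853
grip_force: 0.0
```

Call:
send_rows(series=[{"travel": [0, 0, 0], "spin": 0}, {"travel": [0, 0, 0], "spin": 0}])

```text
time_s: 3.08
tool_pos: [0.5035, 0.1701, 0.251]
ee_rot: [180.0, 0.0, -10.0]
force: [-0.2, -0.8, -0.2]
width: 0.0854
grip_force: 0.0
```

Run:
```python
from h import *
import pickle
s=read_state();print(s["time_s"],s["tool_pos"],s["ee_rot"])
W=snap("wrist","w2");pickle.dump(W,open("w2.pkl","wb"))
print(proj(W,(.504,.171,.078)))
```

```text
3.0833 [0.5034946  0.17013197 0.25100654] [ 1.79952181e+02  2.85504401e-02 -1.00172578e+01]
[276.86383993 183.47316901]
```

View pics/w2.png

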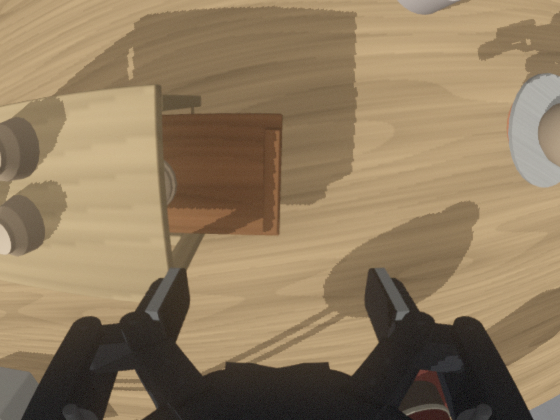

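The batten's top strip spans columns 264–281 and rows 128–221, centre about (272,174), and is aligned with the tool.

Run:
```python
from h import *
import pickle
W=pickle.load(open("w2.pkl","rb"));T=snap("top");S=snap("side")
for p in ((272,174),(264,128),(264,221),(281,116),(279,235)): print(p,plane(W,p,.078),plane(W,p,.05))
s=read_state();print("h check T",tri(W,(272,174),T,(214.6,225.4)),"S",tri(W,(272,174),S,(249.6,173)))
t=plane(W,(272,174),.078)-s["tool_pos"]
print("tool delta mm",R.from_euler("xyz",s["ee_rot"],degrees=True).inv().apply(t)*1e3)
```

```text
(272, 174) [0.5144022  0.17405873 0.078     ] [0.50810492 0.17556211 0.05      ]
(264, 128) [0.56069145 0.17356964 0.078     ] [0.55851853 0.17502945 0.05      ]
(264, 221) [0.46678081 0.1910994  0.078     ] [0.45624047 0.19412111 0.05      ]
(281, 116) [0.56930086 0.15549293 0.078     ] [0.56789504 0.15534211 0.05      ]
(279, 235) [0.44845951 0.17848926 0.078     ] [0.43628675 0.18038741 0.05      ]
h check T (array([0.50463823, 0.17751003, 0.03663691]), np.float64(0.0026071762388773724)) S (array([0.51034284, 0.17515272, 0.07076052]), np.float64(0.004932990681014781))
tool delta mm [  9.08811461  -7.06583336 173.50422296]
```

Call:
send_rows(series=[{"travel": [4, -3, 12], "spin": 0}, {"travel": [4, -3, 24], "spin": 0}, {"travel": [0, 0, 24], "spin": 0}, {"travel": [0, 0, 24], "spin": 0}, {"travel": [0, 0, 24], "spin": 0}, {"travel": [0, 0, 24], "spin": 0}, {"travel": [0, 0, 24], "spin": 0}, {"travel": [0, 0, 20], "spin": 0}, {"travel": [0, 0, 16], "spin": 0}, {"travel": [0, 0, 0], "spin": 0}, {"travel": [0, 0, 0], "spin": 0}])

```text
time_s: 4.15
tool_pos: [0.512, 0.1749, 0.0584]
ee_rot: [180.0, 0.1, -10.0]
force: [0.6, 0.8, 0.7]
width: 0.0856
grip_force: 0.0
```

Call:
send_rows(series=[{"travel": [0, 0, 0], "spin": 0}, {"travel": [0, 0, 0], "spin": 0}, {"travel": [0, 0, 0], "spin": 0}, {"travel": [0, 0, 0], "spin": 0}, {"travel": [0, 0, 0], "spin": 0}, {"travel": [0, 0, 0], "spin": 0}, {"travel": [0, 0, 0], "spin": 0}, {"travel": [0, 0, 0], "spin": 0}, {"travel": [0, 0, 0], "spin": 0}, {"travel": [0, 0, 0], "spin": 0}], claw=-1)

```text
time_s: 4.98
tool_pos: [0.5127, 0.1757, 0.06]
ee_rot: [-180.0, -0.0, -10.1]
force: [-2.1, -1.3, 5.1]
width: 0.0147
grip_force: 59.3
```

Call:
send_rows(series=[{"travel": [0, 4, 0], "spin": 0}, {"travel": [0, 8, 0], "spin": 0}, {"travel": [0, 12, 0], "spin": 0}, {"travel": [0, 14, 0], "spin": 0}, {"travel": [0, 14, 0], "spin": 0}, {"travel": [0, 14, 0], "spin": 0}, {"travel": [0, 14, 0], "spin": 0}, {"travel": [0, 14, 0], "spin": 0}, {"travel": [0, 14, 0], "spin": 0}, {"travel": [0, 12, 0], "spin": 0}, {"travel": [0, 8, 0], "spin": 0}, {"travel": [0, 4, 0], "spin": 0}])

```text
time_s: 5.98
tool_pos: [0.4866, 0.045, 0.0598]
ee_rot: [179.9, 0.3, -10.1]
force: [-17.1, 5.8, 22.4]
width: 0.0145
grip_force: 61.5
```

Call:
send_rows(series=[{"travel": [0, 0, 0], "spin": 0}, {"travel": [0, 0, 0], "spin": 0}, {"travel": [0, 0, 0], "spin": 0}])

```text
time_s: 6.23
tool_pos: [0.4866, 0.0454, 0.0598]
ee_rot: [179.9, 0.3, -10.0]
force: [-17.0, 2.4, 24.9]
width: 0.0145
grip_force: 61.9
```

Call:
send_rows(series=[{"travel": [0, 0, 0], "spin": 0}, {"travel": [0, 0, 0], "spin": 0}, {"travel": [0, 0, 0], "spin": 0}, {"travel": [0, 0, 0], "spin": 0}, {"travel": [0, 0, 0], "spin": 0}, {"travel": [0, 0, 0], "spin": 0}, {"travel": [0, 0, 0], "spin": 0}, {"travel": [0, 0, 0], "spin": 0}], claw=1)

```text
time_s: 6.9
tool_pos: [0.4895, 0.0457, 0.0593]
ee_rot: [-180.0, 0.0, -10.0]
force: [0.2, 0.9, -0.6]
width: 0.085
grip_force: 0.0
```

Call:
send_rows(series=[{"travel": [0, 0, -12], "spin": 0}, {"travel": [0, 0, -25], "spin": 0}, {"travel": [0, 0, -25], "spin": 0}, {"travel": [0, 0, -25], "spin": 0}, {"travel": [0, 0, -25], "spin": 0}, {"travel": [0, 0, -25], "spin": 0}, {"travel": [0, 0, -12], "spin": 0}, {"travel": [0, 0, 0], "spin": 0}, {"travel": [0, 0, 0], "spin": 0}])

```text
time_s: 7.65
tool_pos: [0.4897, 0.0457, 0.2088]
ee_rot: [-180.0, -0.1, -10.0]
force: [-1.0, -0.7, -0.1]
width: 0.0853
grip_force: 0.0
```

Run:
```python
from h import *
import pickle
s=read_state();print(s["time_s"],s["tool_pos"],s["ee_rot"])
W=snap("wrist","w3");pickle.dump(W,open("w3.pkl","wb"))
```

```text
7.65 [0.48965441 0.0457021  0.20876491] [-1.79995222e+02 -6.62864968e-02 -9.99655887e+00]
```

View pics/w3.png

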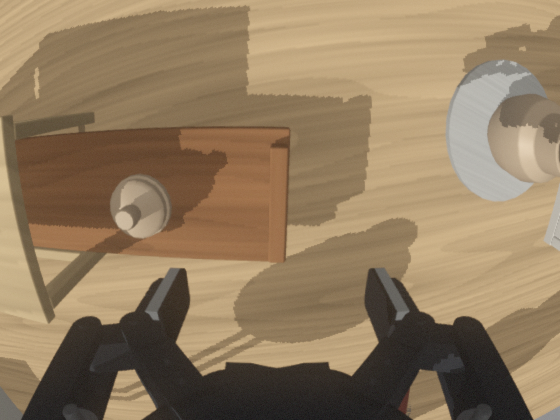

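The lids stand clear: brim centre near (141,206), knob top near (124,217), and the shelf's edge is at about x=10–45 on the left.

Run:
```python
from h import *
import pickle
W=pickle.load(open("w3.pkl","rb"));s=read_state()
f=lambda t:R.from_euler("xyz",s["ee_rot"],degrees=True).inv().apply(t-s["tool_pos"])*1e3
for p,z in (((141,206),.074),((124,217),.112)): P=plane(W,p,z);print(P,f(P))
S=snap("side","s3");T=snap("top","t3")
for n,d in (("s",S),("t",T)):
    print(n,proj(d,plane(W,(124,217),.112)))
```

```text
[0.50219173 0.17584638 0.074     ] [  -9.61560355 -130.53877939  133.76314469]
[0.50508698 0.17530992 0.112     ] [  -6.69395148 -130.5048117    95.76139408]
s [247.82841462 163.16559866]
t [211.17947182 222.32771228]
```

Call:
send_rows(series=[{"travel": [-2, -15, 0], "spin": 0}, {"travel": [-2, -30, 0], "spin": 0}, {"travel": [-2, -32, 0], "spin": 0}, {"travel": [-2, -30, 0], "spin": 0}, {"travel": [0, -16, 0], "spin": 0}, {"travel": [0, -8, 0], "spin": 0}, {"travel": [0, 0, 0], "spin": 0}, {"travel": [0, 0, 0], "spin": 0}, {"travel": [0, 0, 0], "spin": 0}])

```text
time_s: 8.55
tool_pos: [0.5044, 0.1743, 0.2078]
ee_rot: [179.9, 0.0, -10.1]
force: [0.9, -0.1, 0.6]
width: 0.0852
grip_force: 0.0
```

Run:
```python
from h import *
import pickle
s=read_state();print(s["time_s"],s["tool_pos"],s["ee_rot"])
W=snap("wrist","w4");pickle.dump(W,open("w4.pkl","wb"))
cv2.imwrite("pics/w4c.png",cv2.resize(W["frame"][90:240,180:380],None,fx=4,fy=4,interpolation=cv2.INTER_CUBIC))
```

```text
8.55 [0.50436137 0.17434542 0.2078343 ] [ 1.79944450e+02  3.95717835e-02 -1.00966492e+01]
```

View pics/w4c.png

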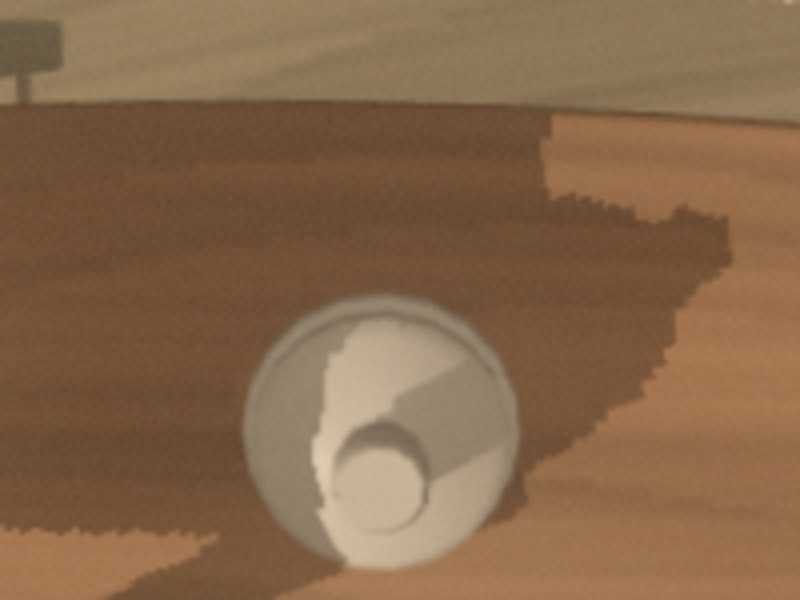

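The crop shows the knob's top at about (275,212) full-frame and the brim's disc centre near (275.4,197.5).

Run:
```python
from h import *
import pickle
W3,W=[pickle.load(open(f"w{i}.pkl","rb")) for i in (3,4)];s=read_state()
f=lambda t:R.from_euler("xyz",s["ee_rot"],degrees=True).inv().apply(t-s["tool_pos"])*1e3
for p,z in (((275.4,197.5),.074),((275,212),.112)): P=plane(W,p,z);print(P,f(P))
P,e=tri(W3,(124,217),W,(275,212));print("knob tri",P,e,f(P))
# grey mask disc
g=cv2.cvtColor(W["frame"],cv2.COLOR_BGR2HSV);m=((g[...,1]<75)*255).astype(np.uint8);m[:155]=0;m[240:]=0;m[:,:230]=0;m[:,320:]=0
c=max(cv2.findContours(m,0,2)[0],key=cv2.contourArea);print(cv2.fitEllipse(cv2.convexHull(c)),cv2.boundingRect(c))
```

```text
[0.50252239 0.17692478 0.074     ] [ -2.32698044  -2.37380386 134.02620276]
[0.50254259 0.17713378 0.112     ] [-2.35616953 -2.55034465 96.02604391]
knob tri [0.50313007 0.17708173 0.109769  ] 0.0026123615381203583 [-1.76795019 -2.60426246 98.25680974]
((274.9601135253906, 197.13121032714844), (67.14115142822266, 67.39901733398438), 162.52294921875) (241, 164, 68, 68)
```

Call:
send_rows(series=[{"travel": [-1.2, -1.3, 10], "spin": 0}, {"travel": [-1.1, -1.2, 20], "spin": 0}, {"travel": [0, 0, 25], "spin": 0}, {"travel": [0, 0, 25], "spin": 0}, {"travel": [0, 0, 25], "spin": 0}, {"travel": [0, 0, 20], "spin": 0}, {"travel": [0, 0, 16], "spin": 0}, {"travel": [0, 0, 10], "spin": 0}, {"travel": [0, 0, 6], "spin": 0}, {"travel": [0, 0, 0], "spin": 0}, {"travel": [0, 0, 0], "spin": 0}, {"travel": [0, 0, 0], "spin": 0}])

```text
time_s: 9.6
tool_pos: [0.5032, 0.1791, 0.0523]
ee_rot: [-180.0, -0.1, -10.0]
force: [0.2, 0.5, 0.7]
width: 0.0854
grip_force: 0.0
```

Run:
```python
from h import *
import pickle
s=read_state();print(s["time_s"],s["tool_pos"],s["ee_rot"],s["force"])
W=snap("wrist");S=snap("side")
a=cv2.resize(W["frame"][150:420,100:460],None,fx=1.5,fy=1.5);b=cv2.resize(S["frame"][115:215,200:300],None,fx=2.5,fy=2.5)
o=np.zeros((405,800,3),np.uint8);o[:a.shape[0],:a.shape[1]]=a;o[:250,545:795]=b;cv2.imwrite("pics/w5.png",o)
```

```text
9.6 [0.50319793 0.17914167 0.05231134] [-1.79961127e+02 -8.23330889e-02 -1.00055291e+01] [0.18001572 0.50601611 0.73702282]
```

View pics/w5.png

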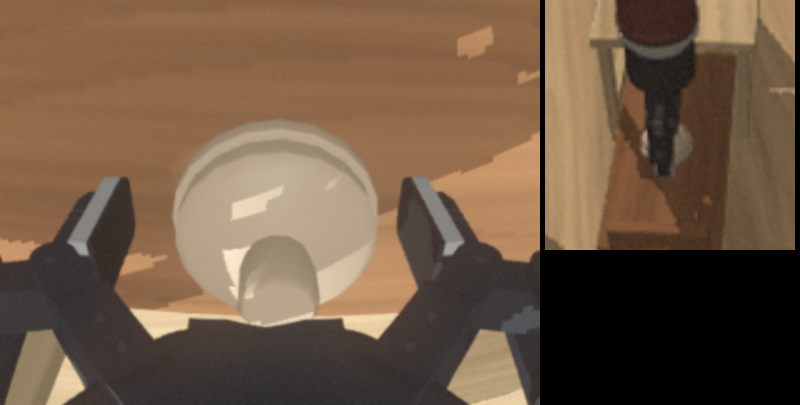

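The wrist crop shows the lids between the fingers, sitting about 7 px (~2.5 mm) to the right of their midpoint. I'll shift and then close.

Call:
send_rows(series=[{"travel": [0, 1.2, 0], "spin": 0}, {"travel": [0, 1.2, 0.5], "spin": 0}, {"travel": [0, 0, 0], "spin": 0}, {"travel": [0, 0, 0], "spin": 0}])

```text
time_s: 10.03
tool_pos: [0.5021, 0.1764, 0.0509]
ee_rot: [180.0, -0.0, -10.0]
force: [1.0, 0.3, -0.7]
width: 0.0854
grip_force: 0.0
```

Call:
send_rows(series=[{"travel": [0, 0, 0], "spin": 0}, {"travel": [0, 0, 0], "spin": 0}, {"travel": [0, 0, 0], "spin": 0}, {"travel": [0, 0, 0], "spin": 0}, {"travel": [0, 0, 0], "spin": 0}, {"travel": [0, 0, 0], "spin": 0}, {"travel": [0, 0, 0], "spin": 0}, {"travel": [0, 0, 0], "spin": 0}], claw=-1)

```text
time_s: 10.7
tool_pos: [0.5022, 0.1769, 0.0514]
ee_rot: [-180.0, -0.0, -10.0]
force: [-1.8, -1.7, 6.3]
width: 0.0599
grip_force: 62.9
```

Call:
send_rows(series=[{"travel": [0, 0, -3], "spin": 0}, {"travel": [0, 0, -6], "spin": 0}, {"travel": [0, 0, -6], "spin": 0}, {"travel": [0, 0, 0], "spin": 0}, {"travel": [0, 0, 0], "spin": 0}])

```text
time_s: 11.12
tool_pos: [0.5024, 0.1766, 0.0663]
ee_rot: [-180.0, -0.1, -10.0]
force: [-1.3, 0.6, -1.7]
width: 0.0597
grip_force: 64.7
```

Run:
```python
from h import *
import pickle
s=read_state();print(s["time_s"],s["tool_pos"],s["ee_rot"],s["force"],s["moment"])
W=snap("wrist","w6");S=snap("side");pickle.dump(W,open("w6.pkl","wb"))
a=cv2.resize(W["frame"][150:420,100:460],None,fx=1.5,fy=1.5);b=cv2.resize(S["frame"][115:215,200:300],None,fx=2.5,fy=2.5)
o=np.zeros((405,800,3),np.uint8);o[:a.shape[0],:a.shape[1]]=a;o[:250,545:795]=b;cv2.imwrite("pics/w6c.png",o)
```

```text
11.1167 [0.50244774 0.17663707 0.06634799] [-1.79978307e+02 -5.17556974e-02 -1.00046481e+01] [-1.28115518  0.59772134 -1.73309259] [ 0.01599    -0.00275009 -0.02707912]
```

View pics/w6c.png

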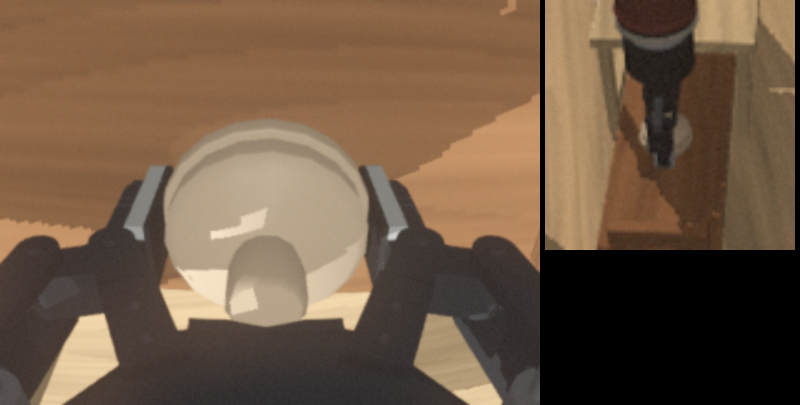

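Both lids are in the grip, level and nested, with −1.7 N of load. Next I lift them and carry them over the jar gently.

Call:
send_rows(series=[{"travel": [0, 0, -8], "spin": 0}, {"travel": [0, 0, -16], "spin": 0}, {"travel": [0, 0, -24], "spin": 0}, {"travel": [0, 0, -26], "spin": 0}, {"travel": [0, 0, -26], "spin": 0}, {"travel": [0, 0, -26], "spin": 0}, {"travel": [0, 0, -26], "spin": 0}, {"travel": [0, 0, -26], "spin": 0}, {"travel": [0, 0, -24], "spin": 0}, {"travel": [0, 0, -16], "spin": 0}, {"travel": [0, 0, -10], "spin": 0}, {"travel": [0, 0, -5], "spin": 0}])

```text
time_s: 12.22
tool_pos: [0.5023, 0.1768, 0.3004]
ee_rot: [-180.0, -0.1, -10.0]
force: [-0.6, -0.1, -1.3]
width: 0.0597
grip_force: 64.9
```

Call:
send_rows(series=[{"travel": [1, 5, 0], "spin": 0}, {"travel": [2, 10, 0], "spin": 0}, {"travel": [3, 15, 0], "spin": 0}, {"travel": [4, 20, 0], "spin": 0}, {"travel": [5, 24, 0], "spin": 0}, {"travel": [5, 24, 0], "spin": 0}, {"travel": [5, 24, 0], "spin": 0}, {"travel": [5, 24, 0], "spin": 0}, {"travel": [5, 24, 0], "spin": 0}, {"travel": [5, 24, 0], "spin": 0}, {"travel": [5, 24, 0], "spin": 0}, {"travel": [5, 24, 0], "spin": 0}])

```text
time_s: 13.22
tool_pos: [0.5082, -0.0727, 0.2974]
ee_rot: [180.0, 0.1, -10.0]
force: [1.1, -0.2, -1.1]
width: 0.0597
grip_force: 64.9
```

Call:
send_rows(series=[{"travel": [5, 24, 0], "spin": 0}, {"travel": [5, 24, 0], "spin": 0}, {"travel": [5, 24, 0], "spin": 0}, {"travel": [5, 24, 0], "spin": 0}, {"travel": [4, 20, 0], "spin": 0}, {"travel": [3, 15, 0], "spin": 0}, {"travel": [2, 10, 0], "spin": 0}, {"travel": [1, 5, 0], "spin": 0}, {"travel": [0, 0, 0], "spin": 0}, {"travel": [0, 0, 0], "spin": 0}, {"travel": [0, 0, 0], "spin": 0}])

```text
time_s: 14.13
tool_pos: [0.5138, -0.218, 0.2989]
ee_rot: [-180.0, -0.0, -9.9]
force: [0.6, -0.6, -2.0]
width: 0.0597
grip_force: 64.9
```

Run:
```python
from h import *
import pickle
s=read_state();print(s["time_s"],s["tool_pos"],s["ee_rot"],s["force"])
W=snap("wrist","w7");pickle.dump(W,open("w7.pkl","wb"));pickle.dump(s,open("s7.pkl","wb"))
f=W["frame"];g=cv2.cvtColor(f,cv2.COLOR_BGR2GRAY);p=proj(W,(.512,-.219,.150));print(p)
c=int(p[0]);r=int(p[1])
print("row",r,g[r,c-50:c+52:2].tolist());print("col",c,g[r-60:r+60:2,c].tolist())
hs=cv2.cvtColor(f,cv2.COLOR_BGR2HSV);print("satrow",hs[r,c-50:c+52:2,1].tolist())
```

```text
14.1333 [ 0.51381856 -0.2179649   0.29887256] [-1.79970582e+02 -2.76046850e-03 -9.88583355e+00] [ 0.62764388 -0.57245938 -1.95031153]
[279.48977971 192.18347691]
row 192 [169, 170, 170, 171, 172, 172, 171, 173, 183, 182, 181, 185, 166, 124, 97, 111, 112, 114, 112, 114, 117, 120, 122, 124, 124, 123, 124, 124, 122, 122, 116, 113, 114, 112, 111, 107, 104, 124, 150, 172, 141, 110, 111, 111, 117, 170, 172, 170, 171, 170, 172]
col 279 [138, 128, 119, 105, 108, 109, 126, 139, 138, 139, 134, 135, 117, 100, 103, 102, 154, 166, 138, 125, 123, 122, 125, 123, 124, 122, 123, 121, 122, 123, 123, 115, 116, 114, 112, 110, 107, 105, 100, 97, 100, 99, 134, 165, 168, 168, 170, 170, 150, 100, 99, 106, 124, 123, 121, 108, 96, 101, 102, 106]
satrow [12, 12, 12, 12, 10, 12, 15, 57, 59, 59, 60, 56, 61, 67, 67, 65, 70, 65, 68, 74, 69, 69, 66, 67, 70, 71, 68, 68, 69, 67, 67, 67, 70, 68, 67, 66, 74, 68, 66, 61, 67, 67, 74, 68, 45, 10, 10, 10, 10, 9, 12]
```

```bash
cat > jar.py <<'E'
from h import *
def mouth(W,s,seed,th=133,z=.150):
    g=cv2.GaussianBlur(cv2.cvtColor(W["frame"],cv2.COLOR_BGR2GRAY),(3,3),0)
    m=(g<th).astype(np.uint8)
    n,l,st,_=cv2.connectedComponentsWithStats(m,connectivity=4)
    b=(l==l[seed[1],seed[0]]).astype(np.uint8)
    c=max(cv2.findContours(b,0,1)[0],key=cv2.contourArea)
    pts=np.array([plane(W,p[0],z)[:2] for p in cv2.convexHull(c)],np.float32)
    (x,y),r=cv2.minEnclosingCircle(pts); e=cv2.fitEllipse((pts*1e4).astype(np.float32))
    t=R.from_euler("xyz",s["ee_rot"],degrees=True).inv().apply(np.r_[np.array(e[0])/1e4,z]-s["tool_pos"])*1e3
    return st[l[seed[1],seed[0]]].tolist(),(x,y,r),np.round(np.r_[e[0],e[1]]/1e4,4),np.round(t,1)
E
python3 - <<'E'
from jar import *
import pickle
W=pickle.load(open("w7.pkl","rb"));s=pickle.load(open("s7.pkl","rb"))
for th in (128,133,140): print(mouth(W,s,(279,195),th))
W1=dict(W);W1.update(frame=cv2.imread("pics/w1.png"),origin=[0.6017,-0.2303,0.4522],rotation=[-18.7975,0.0271,-99.6559])
s1=dict(tool_pos=np.array([.52004,-.21763,.31097]),ee_rot=[-179.95,.025,-9.684])
for th in (128,133,140): print(mouth(W1,s1,(283,194),th))
E
```

```text
([255, 170, 49, 46, 1796], (0.5114192366600037, -0.2191125750541687, 0.02319972775876522), array([ 0.5113, -0.219 ,  0.045 ,  0.0458]), array([ -2.3,   1.5, 148.9]))
([255, 169, 49, 48, 1851], (0.5115016102790833, -0.219112366437912, 0.023295871913433075), array([ 0.5115, -0.219 ,  0.0457,  0.0463]), array([ -2.1,   1.5, 148.9]))
([255, 168, 50, 49, 1905], (0.5114248394966125, -0.21917873620986938, 0.02357758767902851), array([ 0.5115, -0.2191,  0.0462,  0.047 ]), array([ -2.1,   1.6, 148.9]))
([257, 172, 48, 46, 1749], (0.5116599798202515, -0.2190914750099182, 0.023598600178956985), array([ 0.5116, -0.219 ,  0.0464,  0.0469]), array([ -8. ,   2.9, 161. ]))
([257, 172, 48, 47, 1788], (0.5116363763809204, -0.21909677982330322, 0.02386954426765442), array([ 0.5116, -0.2191,  0.0472,  0.0474]), array([ -8.,   3., 161.]))
([257, 171, 49, 48, 1848], (0.5117132067680359, -0.21920937299728394, 0.024273477494716644), array([ 0.5116, -0.2189,  0.0477,  0.0482]), array([ -8. ,   2.9, 161. ]))
```

Call:
send_rows(series=[{"travel": [-1.2, 0.8, 6], "spin": 0}, {"travel": [-1.2, 0.7, 12], "spin": 0}, {"travel": [0, 0, 16], "spin": 0}, {"travel": [0, 0, 16], "spin": 0}, {"travel": [0, 0, 16], "spin": 0}, {"travel": [0, 0, 16], "spin": 0}, {"travel": [0, 0, 16], "spin": 0}, {"travel": [0, 0, 14], "spin": 0}, {"travel": [0, 0, 12], "spin": 0}, {"travel": [0, 0, 6], "spin": 0}, {"travel": [0, 0, 3], "spin": 0}, {"travel": [0, 0, 0], "spin": 0}])

```text
time_s: 15.18
tool_pos: [0.5107, -0.2203, 0.1653]
ee_rot: [-180.0, 0.0, -10.0]
force: [0.6, -0.5, -1.0]
width: 0.0596
grip_force: 64.9
```

Call:
send_rows(series=[{"travel": [0, 0, 0], "spin": 0}, {"travel": [0, 0, 0], "spin": 0}])

```text
time_s: 15.35
tool_pos: [0.5114, -0.2206, 0.1667]
ee_rot: [180.0, -0.1, -10.0]
force: [0.7, -0.4, -1.8]
width: 0.0597
grip_force: 64.9
```

Run:
```python
from h import *
s=read_state();print(s["time_s"],s["tool_pos"],s["ee_rot"],s["force"])
t=np.array([.5115,-.219,.15])-s["tool_pos"];print(R.from_euler("xyz",s["ee_rot"],degrees=True).inv().apply(t)*1e3)
W=snap("wrist");S=snap("side")
a=cv2.resize(W["frame"][150:420,100:460],None,fx=1.4,fy=1.4);b=cv2.resize(S["frame"][225:325,235:310],None,fx=3.6,fy=3.6)
o=np.zeros((380,800,3),np.uint8);o[:a.shape[0],:a.shape[1]]=a;o[:360,510:780]=b;cv2.imwrite("pics/w8c.png",o)
```

```text
15.35 [ 0.51143023 -0.22062008  0.16667417] [ 1.79985048e+02 -7.93892002e-02 -9.99327512e+00] [ 0.74143946 -0.36302417 -1.77224391]
[-0.23552608 -1.61196125 16.67343905]
```

Call:
send_rows(series=[{"travel": [0, -0.6, 2], "spin": 0}, {"travel": [0, -0.6, 4], "spin": 0}, {"travel": [0, 0, 3], "spin": 0}, {"travel": [0, 0, 2], "spin": 0}, {"travel": [0, 0, 2], "spin": 0}, {"travel": [0, 0, 2], "spin": 0}, {"travel": [0, 0, 2], "spin": 0}, {"travel": [0, 0, 0], "spin": 0}, {"travel": [0, 0, 0], "spin": 0}])

```text
time_s: 16.2
tool_pos: [0.511, -0.2193, 0.1487]
ee_rot: [-180.0, 0.0, -10.0]
force: [-0.5, -0.3, -0.9]
width: 0.0595
grip_force: 64.9
```

Call:
send_rows(series=[{"travel": [0, 0, 1], "spin": 0}, {"travel": [0, 0, 1], "spin": 0}, {"travel": [0, 0, 1], "spin": 0}, {"travel": [0, 0, 1], "spin": 0}, {"travel": [0, 0, 1], "spin": 0}, {"travel": [0, 0, 1], "spin": 0}, {"travel": [0, 0, 0], "spin": 0}, {"travel": [0, 0, 0], "spin": 0}])

```text
time_s: 16.87
tool_pos: [0.5111, -0.2193, 0.1428]
ee_rot: [-180.0, 0.0, -10.0]
force: [-0.1, -0.5, -1.6]
width: 0.0597
grip_force: 64.9
```

Run:
```python
from h import *
s=read_state();print(s["time_s"],s["tool_pos"],s["ee_rot"],s["force"],s["moment"])
```

```text
16.8667 [ 0.51107851 -0.21931589  0.14277749] [-1.79998299e+02  7.40914075e-03 -9.99801727e+00] [-0.08288265 -0.47259901 -1.60165826] [ 0.04526851  0.00738996 -0.04646706]
```

Call:
send_rows(series=[{"travel": [0, 0, 1], "spin": 0}, {"travel": [0, 0, 1], "spin": 0}, {"travel": [0, 0, 1], "spin": 0}, {"travel": [0, 0, 1], "spin": 0}, {"travel": [0, 0, 1], "spin": 0}, {"travel": [0, 0, 1], "spin": 0}, {"travel": [0, 0, 0], "spin": 0}, {"travel": [0, 0, 0], "spin": 0}])

```text
time_s: 17.53
tool_pos: [0.5113, -0.22, 0.1372]
ee_rot: [180.0, -0.1, -10.0]
force: [-1.0, -4.6, 4.3]
width: 0.0597
grip_force: 67.0
```

Call:
send_rows(series=[{"travel": [0, 0, 0.5], "spin": 0}, {"travel": [0, 0, 0.5], "spin": 0}, {"travel": [0, 0, 0], "spin": 0}, {"travel": [0, 0, 0], "spin": 0}])

```text
time_s: 17.87
tool_pos: [0.5114, -0.2201, 0.1365]
ee_rot: [179.9, -0.1, -10.0]
force: [-0.9, -4.6, 6.4]
width: 0.06
grip_force: 67.6
```

Call:
send_rows(series=[{"travel": [0, 0, 0.5], "spin": 0}, {"travel": [0, 0, 0.5], "spin": 0}, {"travel": [0, 0, 0], "spin": 0}, {"travel": [0, 0, 0], "spin": 0}])

```text
time_s: 18.2
tool_pos: [0.5115, -0.2204, 0.1359]
ee_rot: [179.9, -0.1, -10.0]
force: [-2.1, -5.1, 8.6]
width: 0.0592
grip_force: 68.8
```

Call:
send_rows(series=[{"travel": [0, 0.5, -0.5], "spin": 0}, {"travel": [0, 0.5, -0.5], "spin": 0}, {"travel": [0, 0, 0], "spin": 0}, {"travel": [0, 0, 0], "spin": 0}])

```text
time_s: 18.53
tool_pos: [0.5113, -0.2204, 0.136]
ee_rot: [180.0, -0.0, -10.0]
force: [0.3, -4.3, 4.1]
width: 0.0599
grip_force: 67.5
```

Call:
send_rows(series=[{"travel": [0, 0.5, 0], "spin": 0}, {"travel": [0, 0.5, 0], "spin": 0}, {"travel": [0, 0, 0], "spin": 0}, {"travel": [0, 0, 0], "spin": 0}])

```text
time_s: 18.87
tool_pos: [0.5112, -0.2207, 0.1359]
ee_rot: [-180.0, -0.0, -10.0]
force: [2.1, -1.8, 4.6]
width: 0.0601
grip_force: 67.4
```

Run:
```python
from h import *
import pickle
s=read_state();print(s["time_s"],s["tool_pos"],s["ee_rot"],s["force"],s["moment"])
W=snap("wrist");S=snap("side");T=snap("top")
T0=cv2.imread("pics/top0.png");S0=cv2.imread("pics/side0.png")
a=cv2.resize(W["frame"][140:420,100:460],None,fx=1.4,fy=1.4);b=cv2.resize(S["frame"][240:320,225:315],None,fx=3.2,fy=3.2,interpolation=cv2.INTER_CUBIC)
o=np.zeros((600,800,3),np.uint8);o[:a.shape[0],:a.shape[1]]=a;o[:256,510:798]=b
c=cv2.resize(T["frame"][190:250,320:400],None,fx=3,fy=3,interpolation=cv2.INTER_CUBIC);o[400:580,:240]=c
c=cv2.resize(S0[240:320,225:315],None,fx=3.2,fy=3.2,interpolation=cv2.INTER_CUBIC);o[270:526,510:798]=c
cv2.imwrite("pics/w9c.png",o)
```

```text
18.8667 [ 0.51115244 -0.22072046  0.13591711] [-1.79963627e+02 -2.36455530e-02 -9.96584724e+00] [ 2.0960973  -1.8098229   4.63199886] [-0.33959982 -0.401425   -0.04589515]
```

Call:
send_rows(series=[{"travel": [0, 0.4, 0.5], "spin": 0}, {"travel": [0, 0.4, 0.5], "spin": 0}, {"travel": [0, 0, 0], "spin": 0}, {"travel": [0, 0, 0], "spin": 0}])

```text
time_s: 19.35
tool_pos: [0.5113, -0.2209, 0.1355]
ee_rot: [-179.9, -0.0, -9.9]
force: [1.1, 2.4, 10.1]
width: 0.0597
grip_force: 69.2
```

Call:
send_rows(series=[{"travel": [0, 0, 0.5], "spin": 0}, {"travel": [0, 0, 0.5], "spin": 0}, {"travel": [0, 0, 0], "spin": 0}, {"travel": [0, 0, 0], "spin": 0}])

```text
time_s: 19.68
tool_pos: [0.5114, -0.2209, 0.1351]
ee_rot: [-179.9, -0.1, -9.9]
force: [-1.9, 3.1, 14.4]
width: 0.0598
grip_force: 70.9
```

Run:
```python
from h import *
s=read_state();print(s["time_s"],s["tool_pos"],s["ee_rot"],s["force"],s["moment"])
```

```text
19.6833 [ 0.51137886 -0.22091836  0.13505787] [-1.79939369e+02 -6.48365821e-02 -9.94580805e+00] [-1.89496118  3.05702937 14.36077122] [ 0.82617966  0.17488296 -0.04729619]
```

Run:
```python
from h import *
W=snap("wrist");S=snap("side");T=snap("top")
k=cv2.INTER_CUBIC
a=cv2.resize(W["frame"][200:380,150:410],None,fx=2,fy=2,interpolation=k)
S0=cv2.imread("pics/side0.png")
o=np.zeros((600,800,3),np.uint8);o[:360,:520]=a
o[:270,530:800]=cv2.resize(S["frame"][245:315,235:305],(270,270),interpolation=k)
o[280:550,530:800]=cv2.resize(S0[245:315,235:305],(270,270),interpolation=k)
o[370:600,:300]=cv2.resize(T["frame"][195:241,330:390],(300,230),interpolation=k)
cv2.imwrite("pics/w9.png",o)
```

```text
(no output)
```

View pics/w9.png

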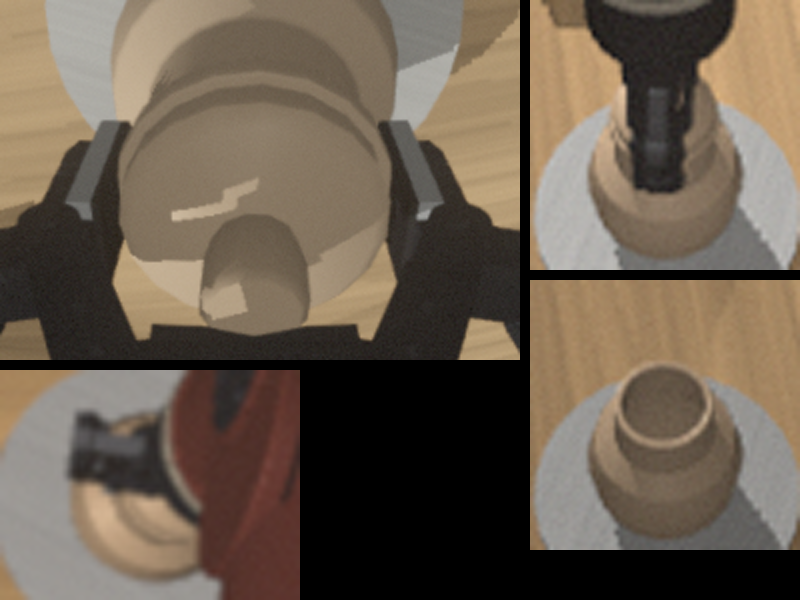

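The lids sit on the neck with no visible gap, the pads are on the brim only, and the jar hasn't shifted. I'll ease off the pressing and then open.

Call:
send_rows(series=[{"travel": [0, -0.4, -0.5], "spin": 0}, {"travel": [0, 0, -0.4], "spin": 0}, {"travel": [0, 0, 0], "spin": 0}, {"travel": [0, 0, 0], "spin": 0}])

```text
time_s: 20.17
tool_pos: [0.5113, -0.2208, 0.1352]
ee_rot: [-179.9, -0.0, -10.0]
force: [1.1, 1.0, 8.3]
width: 0.0599
grip_force: 69.4
```

Call:
send_rows(series=[{"travel": [0, 0, 0], "spin": 0}, {"travel": [0, 0, 0], "spin": 0}, {"travel": [0, 0, 0], "spin": 0}, {"travel": [0, 0, 0], "spin": 0}, {"travel": [0, 0, 0], "spin": 0}, {"travel": [0, 0, 0], "spin": 0}], claw=1)

```text
time_s: 20.67
tool_pos: [0.5105, -0.2216, 0.1345]
ee_rot: [-180.0, 0.0, -10.0]
force: [-0.1, -0.0, -0.9]
width: 0.0854
grip_force: 0.0
```

Call:
send_rows(series=[{"travel": [0, 0, -4], "spin": 0}, {"travel": [0, 0, -10], "spin": 0}, {"travel": [0, 0, -20], "spin": 0}, {"travel": [0, 0, -25], "spin": 0}, {"travel": [0, 0, -25], "spin": 0}, {"travel": [0, 0, -25], "spin": 0}, {"travel": [0, 0, -25], "spin": 0}, {"travel": [0, 0, -15], "spin": 0}, {"travel": [0, 0, -6], "spin": 0}, {"travel": [0, 0, 0], "spin": 0}, {"travel": [0, 0, 0], "spin": 0}])

```text
time_s: 21.58
tool_pos: [0.5105, -0.2216, 0.2894]
ee_rot: [-180.0, 0.0, -10.0]
force: [-0.3, -0.1, -0.5]
width: 0.0854
grip_force: 0.0
```

Run:
```python
from h import *
import pickle
s=read_state();print(s["time_s"],s["tool_pos"],s["ee_rot"])
W=snap("wrist","w10");S=snap("side","s10");pickle.dump((W,s),open("w10.pkl","wb"))
for P in ((.5115,-.2195,.194),(.5115,-.2195,.154)): print(proj(W,P),proj(S,P))
f=lambda i:cv2.cvtColor(i,cv2.COLOR_BGR2GRAY)
d=cv2.absdiff(f(S["frame"]),f(cv2.imread("pics/side0.png")))
g=f(W["frame"]);p=proj(W,(.5115,-.2195,.194)).astype(int)
print("row",p[1],g[p[1],p[0]-60:p[0]+60:2].tolist());print("col",p[0],g[p[1]-90:p[1]+50:2,p[0]].tolist())
```

```text
21.5833 [ 0.51052278 -0.22160594  0.28938148] [-1.79997491e+02  1.54646004e-02 -9.99513789e+00]
[275.40419317 208.73599068] [268.11716425 265.99756425]
[275.57055427 193.97316093] [268.41719923 275.66534642]
row 208 [147, 143, 142, 139, 138, 140, 157, 163, 162, 160, 160, 159, 160, 159, 162, 172, 185, 191, 188, 186, 185, 182, 179, 177, 165, 156, 158, 158, 157, 158, 157, 157, 156, 158, 157, 155, 117, 140, 143, 143, 139, 138, 137, 132, 133, 121, 133, 159, 160, 163, 162, 161, 162, 164, 164, 160, 141, 139, 136, 137]
col 275 [163, 163, 161, 163, 164, 161, 141, 130, 114, 98, 98, 101, 108, 130, 130, 130, 130, 128, 120, 97, 95, 98, 118, 109, 114, 134, 143, 147, 150, 147, 149, 150, 155, 154, 154, 146, 131, 99, 101, 103, 127, 155, 157, 156, 157, 157, 156, 157, 155, 155, 154, 153, 159, 158, 158, 154, 157, 150, 150, 153, 154, 151, 150, 150, 150, 155, 160, 160, 159, 157]
```

Call:
send_rows(series=[{"travel": [0, -10, 0], "spin": 0}, {"travel": [0, -20, 0], "spin": 0}, {"travel": [0, -20, 0], "spin": 0}, {"travel": [0, -10, 0], "spin": 0}, {"travel": [0, 0, 0], "spin": 0}, {"travel": [0, 0, 0], "spin": 0}, {"travel": [0, 0, 0], "spin": 0}])

```text
time_s: 22.27
tool_pos: [0.5208, -0.1637, 0.2894]
ee_rot: [180.0, 0.0, -10.1]
force: [-0.4, -0.3, -0.0]
width: 0.0855
grip_force: 0.0
```

Run:
```python
from h import *
import pickle
s=read_state();W=snap("wrist","w11");pickle.dump((W,s),open("w11.pkl","wb"));print(s["time_s"],s["tool_pos"])
W0=pickle.load(open("w10.pkl","rb"))[0];W4=pickle.load(open("w4.pkl","rb"))
def hough(W,P,lo,hi,n):
    p=proj(W,P);x,y=int(p[0])-60,int(p[1])-60
    g=cv2.resize(cv2.cvtColor(W["frame"],cv2.COLOR_BGR2GRAY)[y:y+120,x:x+120],None,fx=4,fy=4,interpolation=cv2.INTER_CUBIC)
    c=cv2.HoughCircles(g,cv2.HOUGH_GRADIENT_ALT,1,8,param1=120,param2=.6,minRadius=lo*4,maxRadius=hi*4)
    c=[] if c is None else c[0][:n]
    return np.round(p,1),[np.round([x+k[0]/4,y+k[1]/4,k[2]/4],1).tolist() for k in c]
for n,w,b in (("w4",W4,np.array([.5026,.177,.05])),("w10",W0,np.array([.5115,-.2195,.132])),("w11",W,np.array([.5115,-.2195,.132]))):
    print(n,"knob",hough(w,b+[0,0,.062],9,16,4));print("   brim/skirt",hough(w,b+[0,0,.026],25,42,5))
```

```text
22.2667 [ 0.52078852 -0.16372028  0.28943776]
w4 knob (array([275.2, 211.9]), [[274.79998779296875, 213.1999969482422, 11.300000190734863]])
   brim/skirt (array([275.3, 198.1]), [[277.20001220703125, 200.5, 31.600000381469727]])
w10 knob (array([275.4, 208.7]), [[276.0, 209.1999969482422, 11.199999809265137], [277.0, 204.5, 12.399999618530273], [277.0, 202.0, 10.699999809265137]])
   brim/skirt (array([275.6, 195.3]), [[277.20001220703125, 195.5, 32.70000076293945]])
w11 knob (array([350.3, 208.7]), [[350.5, 209.1999969482422, 10.800000190734863]])
   brim/skirt (array([341.7, 195.4]), [])
```

The knob top triangulates to about z = 0.193 against 0.194 expected when home, and directly over the mouth, so the lid is seated and upright. Next is the grasp on the knob.

Run:
```python
from h import *
import pickle
W0=pickle.load(open("w10.pkl","rb"))[0];W,_=pickle.load(open("w11.pkl","rb"));s=read_state()
P,e=tri(W0,(276,209.2),W,(350.5,209.2));print(P,e)
Q=[plane(W0,(276,209.2),.194),plane(W,(350.5,209.2),.194)];print(Q)
print(s["tool_pos"],R.from_euler("xyz",s["ee_rot"],degrees=True).inv().apply(np.mean(Q,0)-s["tool_pos"])*1e3)
```

```text
[ 0.51059435 -0.2198035   0.19277623] 6.646755409526987e-05
[array([ 0.51104797, -0.21988609,  0.194     ]), array([ 0.51103143, -0.21957878,  0.194     ])]
[ 0.52077845 -0.16393087  0.28950877] [ 0.22522377 56.60332751 95.53321672]
```

Call:
send_rows(series=[{"travel": [0.2, 8, 0], "spin": 0}, {"travel": [0, 16, 0], "spin": 0}, {"travel": [0, 16, 0], "spin": 0}, {"travel": [0, 10, 0], "spin": 0}, {"travel": [0, 6.6, 5], "spin": 0}, {"travel": [0, 0, 15], "spin": 0}, {"travel": [0, 0, 20], "spin": 0}, {"travel": [0, 0, 20], "spin": 0}, {"travel": [0, 0, 15], "spin": 0}, {"travel": [0, 0, 8], "spin": 0}, {"travel": [0, 0, 0], "spin": 0}, {"travel": [0, 0, 0], "spin": 0}], claw=0)

```text
time_s: 23.32
tool_pos: [0.5115, -0.2184, 0.2069]
ee_rot: [-180.0, 0.0, -10.0]
force: [-0.6, 1.5, 0.4]
width: 0.0426
grip_force: 0.0
```

Run:
```python
from h import *
import pickle
a=[]
for i in range(6):
    s=read_state();a.append(np.r_[s["tool_pos"],s["width"]])
    W=snap("wrist")
print(s["time_s"],np.round(a,4).tolist(),s["ee_rot"])
cv2.imwrite("pics/w12.png",W["frame"])
t=np.array([.51104,-.21973,.194])-np.mean(a,0)[:3];print(R.from_euler("xyz",s["ee_rot"],degrees=True).inv().apply(t)*1e3)
p=proj(W,(.51104,-.21973,.194));print(p)
g=cv2.cvtColor(W["frame"],cv2.COLOR_BGR2GRAY);r=int(p[1])-4
print(r,g[r,190:360:2].tolist())
```

```text
23.5667 [[0.5115, -0.2184, 0.2069, 0.0426], [0.5119, -0.2185, 0.2076, 0.0428], [0.5121, -0.2185, 0.2079, 0.0427], [0.5121, -0.2185, 0.2079, 0.0429], [0.5121, -0.2185, 0.2078, 0.0426], [0.5119, -0.2185, 0.2077, 0.0428]] [ 1.79982144e+02 -8.33043381e-02 -9.99808963e+00]
[-0.70079806  1.37124209 13.62390646]
[281.55965229 260.69618746]
256 [142, 141, 140, 140, 141, 139, 143, 143, 142, 143, 145, 146, 147, 145, 145, 145, 146, 147, 148, 146, 147, 144, 148, 148, 149, 156, 178, 183, 183, 182, 182, 179, 180, 178, 177, 176, 174, 159, 136, 121, 128, 120, 122, 122, 123, 127, 149, 157, 161, 162, 160, 161, 163, 141, 105, 147, 150, 147, 146, 145, 144, 142, 143, 139, 132, 124, 155, 157, 156, 153, 152, 153, 153, 154, 156, 156, 159, 157, 159, 160, 161, 162, 159, 159, 160]
```

Call:
send_rows(series=[{"travel": [-0.3, 0.7, 4], "spin": 0}, {"travel": [-0.3, 0.6, 6], "spin": 0}, {"travel": [0, 0, 6], "spin": 0}, {"travel": [0, 0, 5], "spin": 0}, {"travel": [0, 0, 4], "spin": 0}, {"travel": [0, 0, 2], "spin": 0}, {"travel": [0, 0, 0], "spin": 0}, {"travel": [0, 0, 0], "spin": 0}, {"travel": [0, 0, 0], "spin": 0}])

```text
time_s: 24.37
tool_pos: [0.5109, -0.2196, 0.18]
ee_rot: [-180.0, -0.0, -10.0]
force: [0.8, -0.1, -0.7]
width: 0.0427
grip_force: 0.0
```

Run:
```python
from h import *
a=[]
for i in range(4):
    s=read_state();a.append(s["tool_pos"]);W=snap("wrist")
print(s["time_s"],s["force"],np.round(a,4).tolist())
t=np.array([.51104,-.21973,.194])-np.mean(a,0);print(R.from_euler("xyz",s["ee_rot"],degrees=True).inv().apply(t)*1e3)
```

```text
24.5167 [ 0.23919547 -0.44490123 -0.37849964] [[0.5109, -0.2196, 0.18], [0.5109, -0.2196, 0.18], [0.5109, -0.2196, 0.18], [0.5108, -0.2195, 0.18]]
[  0.2234932    0.141516   -13.99798739]
```

Call:
send_rows(series=[{"travel": [0, 0, 0], "spin": 0}, {"travel": [0, 0, 0], "spin": 0}, {"travel": [0, 0, 0], "spin": 0}, {"travel": [0, 0, 0], "spin": 0}], claw=-0.42)

```text
time_s: 24.9
tool_pos: [0.5107, -0.2195, 0.1798]
ee_rot: [-180.0, -0.0, -10.0]
force: [0.2, 0.0, -0.2]
width: 0.0245
grip_force: 0.0
```

Call:
send_rows(series=[{"travel": [0, 0, 0], "spin": 0}, {"travel": [0, 0, 0], "spin": 0}, {"travel": [0, 0, 0], "spin": 0}, {"travel": [0, 0, 0], "spin": 0}, {"travel": [0, 0, 0], "spin": 0}, {"travel": [0, 0, 0], "spin": 0}], claw=-1)

```text
time_s: 25.4
tool_pos: [0.5108, -0.2196, 0.18]
ee_rot: [180.0, -0.0, -10.0]
force: [-0.9, 0.6, 4.2]
width: 0.0171
grip_force: 58.7
```

Call:
send_rows(series=[{"travel": [0, 0, -1], "spin": 0}, {"travel": [0, 0, -1], "spin": 0}, {"travel": [0, 0, -2], "spin": 0}, {"travel": [0, 0, -3], "spin": 0}, {"travel": [0, 0, -3], "spin": 0}, {"travel": [0, 0, 0], "spin": 0}, {"travel": [0, 0, 0], "spin": 0}])

```text
time_s: 25.98
tool_pos: [0.5108, -0.2196, 0.19]
ee_rot: [180.0, -0.0, -10.0]
force: [0.6, 0.4, -0.3]
width: 0.0172
grip_force: 58.6
```

Call:
send_rows(series=[{"travel": [0, 0, -4], "spin": 0}, {"travel": [0, 0, -8], "spin": 0}, {"travel": [0, 0, -10], "spin": 0}, {"travel": [0, 0, -12], "spin": 0}, {"travel": [0, 0, -12], "spin": 0}, {"travel": [0, 0, -12], "spin": 0}, {"travel": [0, 0, -10], "spin": 0}, {"travel": [0, 0, -8], "spin": 0}, {"travel": [0, 0, -4], "spin": 0}, {"travel": [0, 0, 0], "spin": 0}, {"travel": [0, 0, 0], "spin": 0}, {"travel": [0, 0, 0], "spin": 0}])

```text
time_s: 26.98
tool_pos: [0.5104, -0.2194, 0.269]
ee_rot: [-180.0, 0.1, -10.0]
force: [0.5, 0.2, -0.9]
width: 0.0173
grip_force: 58.6
```

Run:
```python
from h import *
f=[]
for i in range(6):
    s=read_state();f.append(s["force"]);W=snap("wrist")
cv2.imwrite("pics/w13.png",W["frame"])
print(s["time_s"],s["tool_pos"],s["ee_rot"],s["width"],s["grip_force"],np.mean(f,0))
S=snap("side","s13");S0=cv2.imread("pics/side0.png")
g=lambda i:cv2.cvtColor(i,cv2.COLOR_BGR2GRAY).astype(int)
# side view column through the jar axis: pixel of mouth rim, boss top, outer lid edge
for P in ((.511,-.2197,.150),(.511,-.2197,.165),(.511,-.2197,.248),(.511,-.2197,.284)): print(P,np.round(proj(S,P),1),np.round(proj(W,P),1))
c=int(proj(S,(.511,-.2197,.16))[0])
print("side col",c,g(S["frame"])[225:300,c].tolist())
def hough(I,x,y,h,lo,hi):
    q=cv2.resize(cv2.cvtColor(I,cv2.COLOR_BGR2GRAY)[y-h:y+h,x-h:x+h],None,fx=4,fy=4,interpolation=cv2.INTER_CUBIC)
    k=cv2.HoughCircles(q,cv2.HOUGH_GRADIENT_ALT,1,8,param1=100,param2=.4,minRadius=lo*4,maxRadius=hi*4)
    return [] if k is None else [np.round([x-h+v[0]/4,y-h+v[1]/4,v[2]/4],1).tolist() for v in k[0][:5]]
p=proj(W,(.511,-.2197,.165)).astype(int);print("inner in wrist",hough(W["frame"],*p,60,15,45))
```

```text
27.2333 [ 0.51051461 -0.21949434  0.26931981] [-1.79987606e+02  3.87274003e-02 -9.99708677e+00] 0.01719532703471829 58.58231477206573 [ 0.35707084  0.1103997  -0.71404818]
(0.511, -0.2197, 0.15) [268.2 276.7] [278.4 199.5]
(0.511, -0.2197, 0.165) [268.1 273.2] [278.4 205.1]
(0.511, -0.2197, 0.248) [267.4 251.8] [279.2 252.3]
(0.511, -0.2197, 0.284) [267.1 241.3] [279.7 287.3]
side col 268 [59, 57, 63, 66, 68, 66, 67, 66, 66, 71, 69, 69, 61, 62, 67, 56, 54, 62, 71, 62, 55, 53, 44, 35, 37, 41, 35, 89, 112, 116, 115, 113, 115, 115, 114, 118, 110, 100, 114, 155, 172, 167, 169, 168, 171, 167, 168, 167, 164, 166, 169, 165, 164, 166, 167, 167, 156, 124, 94, 99, 107, 135, 148, 118, 97, 104, 103, 102, 103, 101, 110, 121, 119, 122, 123]
inner in wrist [[279.2, 203.0, 24.6], [279.8, 188.8, 24.3], [287.8, 186.8, 19.8]]
```

```bash
python3 -c "
from cell import bot;print(bot.close_job())"
```

```text
the job is handed in; nothing more can be done
None
```

The job is handed in: by force and camera measurements, the inner lid is seated upright in the jar, and the arm is holding only the outer lid (0.7 N), level and about 9 cm above it, after 27 s of the 64 s allowed.

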